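# Reload the ceramist's caddy in reverse order

### The arm

A 6-joint arm with a two-finger parallel gripper is mounted at the origin on the work surface. World frame = base frame: x ahead of the robot, y to its left, z up, the work surface at z = 0. Lengths are in mm, angles in rad, forces in N, time in s.
With the tool pointing down it reaches from about 400 to 925 mm from the base axis. Payload 12.5 kg.
Tool frame: the origin (TCP) lies at the very end of the fingers, on their centre line; the grasp point (between the pads) lies 19 mm behind it; x points along the fingers, y is the direction in which the jaws open and shut, and the axes are right-handed (so a half turn about x gives the same grasp; the last joint's range is limited). The gripper opens to 95 mm and grips with 3 to 60 N. Pads are 20 mm wide; open, the fingers measure 119 mm over their backs; the gripper's body (75 mm by 180 mm) begins 59 mm behind the grasp point.
Start: joints at [-1.212, 0.491, 1.559, -0, 1.092, -0.106], TCP at [280.177, -558.702, 214.661] pointing down, gripper open.
Joint ranges: [-3.1, 3.1], [-0.84, 2.19], [0.05, 2.79], [-1.13, 4.28], [0.06, 2.93], [-2.69, 2.69]. Speed limits (rad/s): [2.22, 2.22, 2.79, 3.14, 3.14, 3.14].

### API

Orientations are given as [roll, pitch, yaw] about the fixed x, y, z axes, in that order (R = Rz(yaw) Ry(pitch) Rx(roll)).
In Python, from cell import * gives the robot as it stands.
- The arm moves only by the tool step_arm, never from a script. Its argument "steps" is a list of rows, each a list of 4 numbers: the shift along the tool's x, y, z in units of 50 mm (1.0 is 50 mm), then the turn about the tool's x in units of 8 degrees (1.0 is 8 degrees). A call has 1 to 20 rows; each row shifts and turns the commanded pose from where the row before left it, along the tool's axes as they then stand; what a row does not reach is not made up. A row lasts 1/8 s, in which the tool goes at most 62.5 mm and 10.7 degrees, less where a joint would pass 70% of its speed; a pose out of reach is approached as far as the arm can. A call is refused whole if a number of a shift passes 1 or a number of a turn 1, either way. A call with a gripper value outside its range is refused whole. "jaw" is the closure, from 0 (fully open) to 1 (shut), set as the call begins (left out, the last holds). The fingers move at their own pace and stop on an object; the grip force is fixed at half the most. Time passes only in rows, so rows that do not move let the fingers close. It gives the time, the measured TCP pose, the force and the opening at its end, in the units of the state.
- state(): the state, without advancing time (a new reading comes with each control period).
- read_camera(name): name is "side" or "top" or "wrist"; returns the picture (384x512x3 uint8, red, green, blue); there is no depth.
- camera_info(name): a dict with "mtx" (3x3 intrinsics, pixels), "eye" and "attitude" of the camera in the world; the wrist camera has in their place "hand_eye" (4x4, takes a point from camera to tool coordinates, whose origin is the TCP and whose axes are the tool frame's). Camera axes: x right, y down, z forward; pixel columns grow to the right and rows downward; lengths in mm; the calibration is good to about 2 mm. A picture is of the moment at which its call begins: read the wrist's pose just before it. camera_info takes no time and is no camera call.
- job_done(): hands the job in, once; it reports no verdict.
The state is a dict: "t": time; "joints": joint angles; "qvel": joint speeds; "tau": joint torques, N m; "eef_pos": TCP position; "tcp_rot": TCP orientation; "ft_force": force on the tool from outside, world axes, zero at the start; "moment": the same for the moment, N m; "opening": opening from 0.0 (shut) to 1.0 (fully open).
Only numpy, scipy, OpenCV 4.12 (cv2) and the standard library are available. Lean on these libraries where they do the work, as an engineer would, in place of code of your own. Each camera call takes 0.05 s, during which the arm holds its last target.

### The job

Move the four closed containers from the wooden holder rack into the four compartments of the metal caddy, one to each, in reverse order: the container nearest the rack's handle goes into the compartment farthest from the caddy's handle, the next one beside it, and so on, until the one farthest from the rack's handle is in the compartment nearest the caddy's handle. Keep every container upright on the way, and leave each standing flat on its compartment's floor.

Things in the scene. Friction and masses are not known exactly. Their poses are not given: they have to be found in the camera images.
- squat_jar: The widest and lowest container: round white jar, 42 mm diameter, 38 mm high including its flat black cap (the top 10 mm, 41 mm diameter). Stands upright on its own coaster at the start. Origin: centre of its underside; z up its axis. About 120 g.
- tall_bottle: The tallest container: slim round white bottle, 30 mm diameter up to 56 mm, then a tapered shoulder and a 14 mm wide black cap; 78 mm high in all. Stands upright on its own coaster at the start. Origin: centre of its underside; z up its axis. About 90 g.
- square_bottle: The only square container: white block-shaped bottle, 32 x 32 mm and 44 mm high, with a round black cap 22 mm wide on top; 56 mm high in all. Stands upright on its own coaster at the start. Origin: centre of its underside; z up its axis. x and y axes square to its sides; at the start its sides are parallel to the rack's within 0.05 rad (modulo a quarter turn). About 110 g.
- knob_pot: The round white pot with a ball on its lid: 32 mm diameter and 32 mm high, then a black lid 34 mm wide and 5 mm thick with a 13 mm ball knob on a thin stem; 54 mm high in all. Stands upright on its own coaster at the start. Origin: centre of its underside; z up its axis. About 90 g.
- squat_coaster: Grey plastic coaster: 54 x 54 mm plate, 3 mm thick, with a round (eight-sided), 47 mm wide inside, rim 5 mm high on it, fixed on the holder rack at one of its four places. Origin: centre of its underside; axes along the rack's. It stays and so marks the starting place of its container, the squat jar.
- tall_coaster: Grey plastic coaster: 54 x 54 mm plate, 3 mm thick, with a round (eight-sided), 36 mm wide inside, rim 5 mm high on it, fixed on the holder rack at one of its four places. Origin: centre of its underside; axes along the rack's. It stays and so marks the starting place of its container, the tall bottle.
- square_coaster: Grey plastic coaster: 54 x 54 mm plate, 3 mm thick, with a square, 38 mm wide inside, rim 5 mm high on it, fixed on the holder rack at one of its four places. Origin: centre of its underside; axes along the rack's. It stays and so marks the starting place of its container, the square bottle.
- knob_coaster: Grey plastic coaster: 54 x 54 mm plate, 3 mm thick, with a round (eight-sided), 38 mm wide inside, rim 5 mm high on it, fixed on the holder rack at one of its four places. Origin: centre of its underside; axes along the rack's. It stays and so marks the starting place of its container, the knob pot.
- holder_rack: Fixed wooden board, 70 (x) x 270 (y) x 12 mm, yaw free, on either side of the bench. Four places in a row at y = +90, +30, -30, -90 mm (x = 0), each with a coaster, containers shuffled. Container undersides are 15 mm above the bench, coaster rims reach 20 mm. Steel loop handle, 46 mm high, 48 mm wide, at the +y end (y = 133 mm). Origin: underside, midway between the places.
- caddy: Fixed metal tray, 62 (x) x 245 (y) mm, yaw free, on either side of the bench. Four open compartments in a row centred at y = +90, +30, -30, -90 mm (within 2 mm; x = 0), 56 x 57 mm inside; floor 3 mm, walls (3 mm thick) 16 mm above the bench. Dark steel loop handle, 40 mm high, 48 mm wide, at the +y end (y = 140 mm). Empty at first. Origin: underside, midway along the four.
Things that resemble listed ones, but are neither listed nor needed, are in the scene too. What is shaped like the knob_pot but purple is not meant.

How it is judged (in metres and radians):
At the end, for the whole second after the job is handed in: Each container stands in the caddy compartment that mirrors its starting place (start at rack y = s, end at caddy y = -s), its origin within 15 mm (caddy x) and 17 mm (caddy y) of its centre, underside on the floor (z -2 to 8 mm in the caddy frame), tilted under 0.12 rad, at rest (((y of squat_coaster in the frame of holder_rack between 0.078 and 0.102 m and y of squat_jar in the frame of caddy between -0.107 and -0.073 m) or (y of squat_coaster in the frame of holder_rack between 0.018 and 0.042 m and y of squat_jar in the frame of caddy between -0.047 and -0.013 m) or (y of squat_coaster in the frame of holder_rack between -0.042 and -0.018 m and y of squat_jar in the frame of caddy between 0.013 and 0.047 m) or (y of squat_coaster in the frame of holder_rack between -0.102 and -0.078 m and y of squat_jar in the frame of caddy between 0.073 and 0.107 m)) and x of squat_jar in the frame of caddy between -0.015 and 0.015 m and z of squat_jar in the frame of caddy between -0.002 and 0.008 m and angle between each of squat_jar, tall_bottle, square_bottle, knob_pot's own z axis and vertical below 0.12 rad and linear speed of each of squat_jar, tall_bottle, square_bottle, knob_pot below 0.02 m/s and angular speed of each of squat_jar, tall_bottle, square_bottle, knob_pot below 0.3 rad/s and ((y of tall_coaster in the frame of holder_rack between 0.078 and 0.102 m and y of tall_bottle in the frame of caddy between -0.107 and -0.073 m) or (y of tall_coaster in the frame of holder_rack between 0.018 and 0.042 m and y of tall_bottle in the frame of caddy between -0.047 and -0.013 m) or (y of tall_coaster in the frame of holder_rack between -0.042 and -0.018 m and y of tall_bottle in the frame of caddy between 0.013 and 0.047 m) or (y of tall_coaster in the frame of holder_rack between -0.102 and -0.078 m and y of tall_bottle in the frame of caddy between 0.073 and 0.107 m)) and x of tall_bottle in the frame of caddy between -0.015 and 0.015 m and z of tall_bottle in the frame of caddy between -0.002 and 0.008 m and ((y of square_coaster in the frame of holder_rack between 0.078 and 0.102 m and y of square_bottle in the frame of caddy between -0.107 and -0.073 m) or (y of square_coaster in the frame of holder_rack between 0.018 and 0.042 m and y of square_bottle in the frame of caddy between -0.047 and -0.013 m) or (y of square_coaster in the frame of holder_rack between -0.042 and -0.018 m and y of square_bottle in the frame of caddy between 0.013 and 0.047 m) or (y of square_coaster in the frame of holder_rack between -0.102 and -0.078 m and y of square_bottle in the frame of caddy between 0.073 and 0.107 m)) and x of square_bottle in the frame of caddy between -0.015 and 0.015 m and z of square_bottle in the frame of caddy between -0.002 and 0.008 m and ((y of knob_coaster in the frame of holder_rack between 0.078 and 0.102 m and y of knob_pot in the frame of caddy between -0.107 and -0.073 m) or (y of knob_coaster in the frame of holder_rack between 0.018 and 0.042 m and y of knob_pot in the frame of caddy between -0.047 and -0.013 m) or (y of knob_coaster in the frame of holder_rack between -0.042 and -0.018 m and y of knob_pot in the frame of caddy between 0.013 and 0.047 m) or (y of knob_coaster in the frame of holder_rack between -0.102 and -0.078 m and y of knob_pot in the frame of caddy between 0.073 and 0.107 m)) and x of knob_pot in the frame of caddy between -0.015 and 0.015 m and z of knob_pot in the frame of caddy between -0.002 and 0.008 m); the robot touches nothing.
It fails at once if a container is tipped over (tilted by more than 0.7 rad) (angle between any of squat_jar, tall_bottle, square_bottle, knob_pot's own z axis and vertical above 0.7 rad).
It also fails if it takes over 109 s, if anything falls off the work surface, if the arm or the gripper's body presses on something with over 40 N, if the wrist force passes 120 N, or if a joint passes its speed limit or range.

## Working session

There is one attempt and no reset: what is moved stays moved. The work goes in short steps, Python scripts to look and compute and a tool call to move; the robot and the scene stay as the last step left them, time stands still between calls to the robot, and variables do not carry over. Pictures are saved under pics/ and viewed, and the job is handed in when it is done.

Besides the shell and the picture viewer there is one more tool, called as name(argument=value, ...), one argument or row to a line, values as JSON. step_arm: Moves the arm, as the interface text tells. Its arguments: {"type":"object","properties":{"steps":{"type":"array","items":{"type":"array","items":{"type":"number"}}},"jaw":{"type":"number"}},"required":["steps"]}

```bash
mkdir -p pics; ls; python3 - <<'E'
from cell import *
import cv2
print(state())
for n in("side","top","wrist"):
    print(n,camera_info(n))
for n in("side","top"):
    cv2.imwrite(f"pics/{n}0.png",cv2.resize(read_camera(n)[...,::-1],(800,600),interpolation=cv2.INTER_CUBIC))
E
```

```text
pics
{'t': 0.0, 'joints': array([-1.21161311e+00,  4.91557748e-01,  1.55947573e+00,  4.21960565e-05,
        1.09167733e+00, -1.05597910e-01]), 'qvel': array([-1.06592003e-04, -1.97243269e-04, -1.45836142e-05, -5.36561194e-05,
        4.76278163e-04,  8.87259757e-04]), 'tau': array([-7.49904825e-05, -6.12643576e+01, -2.58180696e+01,  6.92777149e-02,
        4.81838908e-02, -9.21571291e-05]), 'eef_pos': array([ 280.08425885, -558.44914664,  214.05382097]), 'tcp_rot': array([-1.70985039,  1.56967755,  1.89650392]), 'ft_force': array([0.20910012, 0.12476379, 0.28629388]), 'moment': array([ 0.02993928, -0.02083915, -0.03531967]), 'opening': 0.9967405577703247}
side {'mtx': array([[446.77529598,   0.        , 256.42218587],
       [  0.        , 446.77529598, 188.81998237],
       [  0.        ,   0.        ,   1.        ]]), 'eye': array([-32.21058754, 759.03006386, 796.4692971 ]), 'attitude': array([-2.22836222, -0.00510296, -2.52722265])}
top {'mtx': array([[466.64167461,   0.        , 259.68957567],
       [  0.        , 466.64167461, 192.49048077],
       [  0.        ,   0.        ,   1.        ]]), 'eye': array([ 421.42266814,  -28.7777021 , 1015.91416495]), 'attitude': array([-3.03577749, -0.00709348, -1.57370461])}
wrist {'mtx': array([[304.93496103,   0.        , 261.09882826],
       [  0.        , 304.93496103, 190.7896602 ],
       [  0.        ,   0.        ,   1.        ]]), 'hand_eye': array([[-3.14555185e-04, -2.83283533e-01,  9.59036152e-01,
        -1.71208171e+02],
       [ 9.99999812e-01,  4.15704655e-04,  4.50783225e-04,
        -1.31551286e+00],
       [-5.26375257e-04,  9.59036114e-01,  2.83283349e-01,
        -7.99428967e+01],
       [ 0.00000000e+00,  0.00000000e+00,  0.00000000e+00,
         1.00000000e+00]])}
```

View pics/top0.png

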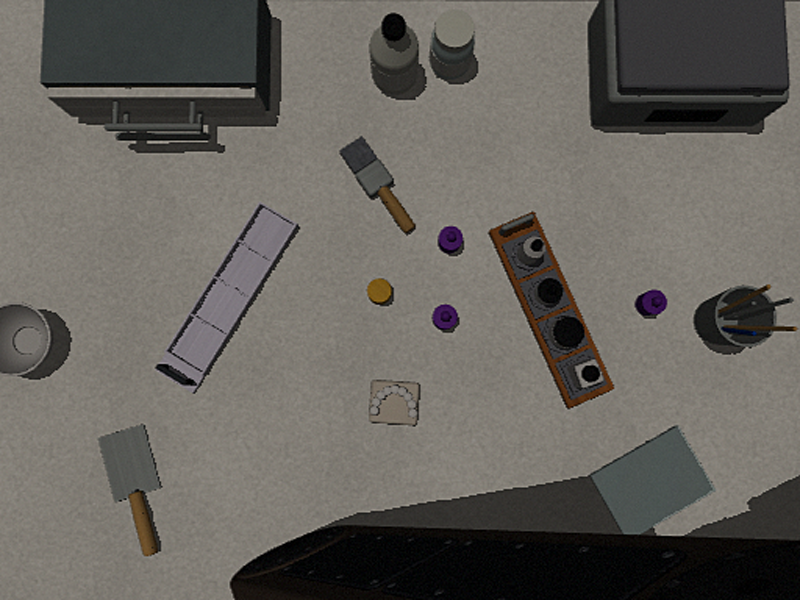

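View pics/side0.png

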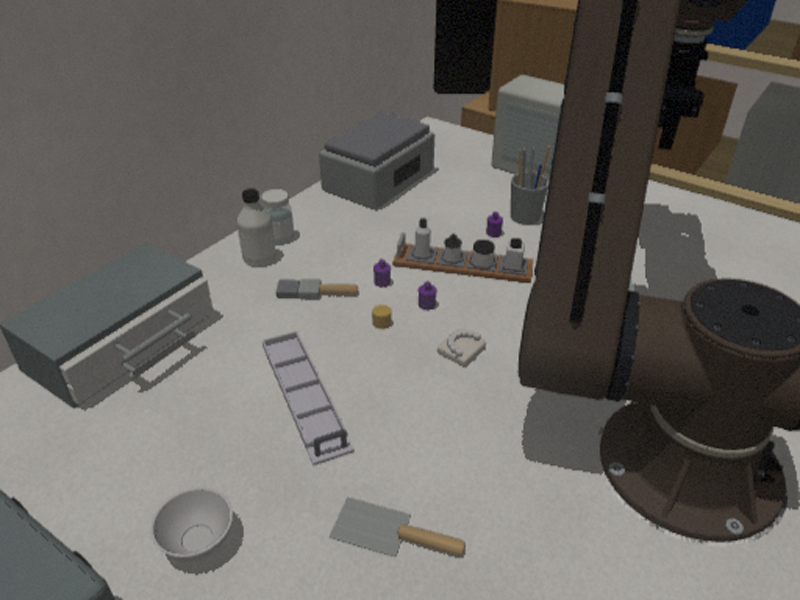

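The top view shows the rack on the right, with its steel handle at (518,224). Going away from the handle, the containers are tall bottle (533,247), knob pot (548,291), squat jar (568,332) and square bottle (588,374). The white bottle and jar at the top edge and the purple pots are look-alikes off the rack. The caddy is on the left with its dark handle at (176,373). I'll enlarge both to confirm.

```bash
python3 - <<'E'
from cell import *
import cv2
im=read_camera("top")[...,::-1]
cv2.imwrite("pics/top1.png",im)
a=im[125:270,300:400]; b=im[120:260,90:200]
cv2.imwrite("pics/rack.png",cv2.resize(a,None,fx=4,fy=4,interpolation=cv2.INTER_CUBIC))
cv2.imwrite("pics/caddy.png",cv2.resize(b,None,fx=4,fy=4,interpolation=cv2.INTER_CUBIC))
E
```

```text
(no output)
```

View pics/rack.png

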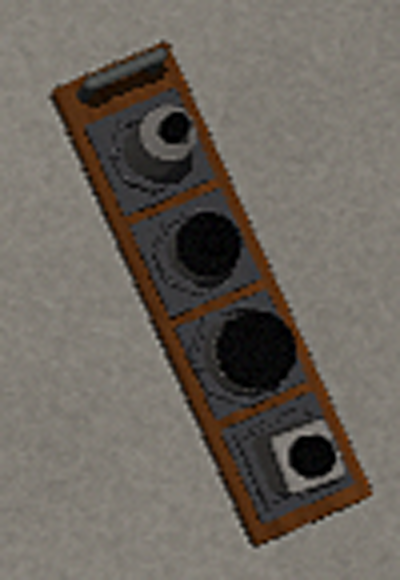

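View pics/caddy.png

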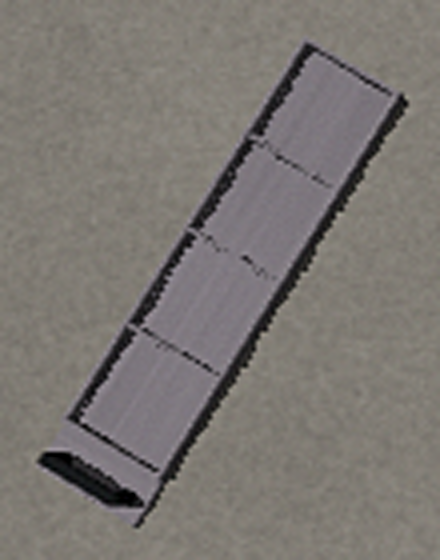

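```bash
cat > h.py <<'E'
from cell import *
import cv2, numpy as np
from scipy.spatial.transform import Rotation as R
from scipy.optimize import least_squares
def cam(n):
    i=camera_info(n); 
    if n!="wrist": return i["mtx"],R.from_euler('xyz',i["attitude"]).as_matrix(),np.array(i["eye"])
    s=state(); T=R.from_euler('xyz',s["tcp_rot"]).as_matrix(); H=i["hand_eye"]
    return i["mtx"],T@H[:3,:3],T@H[:3,3]+s["eef_pos"]
def proj(c,P):
    K,A,e=c; q=(np.atleast_2d(P)-e)@A; q=q@K.T; return q[:,:2]/q[:,2:]
def unproj(c,uv,z):
    K,A,e=c; d=A@np.linalg.inv(K)@np.array([uv[0],uv[1],1.]); return e+d*(z-e[2])/d[2]
def place(p,L):
    L=np.atleast_2d(L); c,s=np.cos(p[2]),np.sin(p[2])
    return np.c_[p[0]+c*L[:,0]-s*L[:,1],p[1]+s*L[:,0]+c*L[:,1],L[:,2]]
E
python3 - <<'E'
from h import *
c=cam("top")
def fit(L,uv,p0):
    r=least_squares(lambda p:(proj(c,place(p,L))-uv).ravel(),p0); print(r.x,np.abs(r.fun).max()); return r.x
ro=np.array([300,125]);co=np.array([90,120])
uv=np.array([(53,88),(167,42),(371,492),(256,545)])/4+ro
w=[unproj(c,u,12) for u in uv]; print(np.round(w,1))
L=np.array([(-35,135,12),(35,135,12),(35,-135,12),(-35,-135,12)])*1.
# +y end image top-> world; choose orientation so that corners order right
m=np.mean(w,0); d=(w[0]+w[1]-w[2]-w[3]); yaw=np.arctan2(d[1],d[0])-np.pi/2
r=fit(L,uv,[m[0],m[1],yaw])
uvc=np.array([(306,43),(405,97),(165,482),(68,418)])/4+co
w=[unproj(c,u,16) for u in uvc];print(np.round(w,1))
m=np.mean(w,0); d=-(w[0]+w[1]-w[2]-w[3]); yaw=np.arctan2(d[1],d[0])-np.pi/2
L2=np.array([(31,-122.5,16),(-31,-122.5,16),(-31,122.5,16),(31,122.5,16)])
k=fit(L2,uvc,[m[0],m[1],yaw])
np.save("r.npy",r);np.save("k.npy",k)
for n,u,z in(("tall",(174,126),93),("knob",(208,244),52),("squat",(256,350),53),("square",(312,456),71)):
    P=unproj(c,np.array(u)/4+ro,z); print(n,np.round(P,1), 'rackframe',np.round(R.from_euler('z',-r[2]).apply(P-[r[0],r[1],0]),1))
print("places",np.round(place(r,[(0,y,15) for y in(90,30,-30,-90)]),1))
print("comps",np.round(place(k,[(0,y,3) for y in(-90,-30,30,90)]),1), [np.hypot(*q[:2]) for q in place(k,[(0,y,3) for y in(-90,90)])])
im=cv2.imread("pics/top1.png");im=cv2.resize(im,None,fx=4,fy=4,interpolation=cv2.INTER_CUBIC)
for p,L in((r,L),(k,L2),(k,np.array([(28,-118,3),(-28,-118,3),(-28,118,3),(28,118,3)]))):
    q=proj(c,place(p,L))*4; cv2.polylines(im,[np.int32(q)],True,(0,255,0),1)
cv2.imwrite("pics/ov.png",np.hstack([im[500:1080,1200:1600],im[500:1080,380:780]]))
E
```

```text
[[ 627.9 -153.7   12. ]
 [ 653.4 -216.7   12. ]
 [ 407.9 -320.7   12. ]
 [ 380.  -258.3   12. ]]
[ 517.36671043 -237.34764718   -1.17050881] 0.853236361301299
[[663.5 166.8  16. ]
 [633.5 112.5  16. ]
 [425.5 237.4  16. ]
 [459.6 289.9  16. ]]
[545.6343445  201.60588099   1.02927061] 1.393821332692852
tall [ 591.7 -204.1   93. ] rackframe [-1.6 81.4 93. ]
knob [ 537.  -228.3   52. ] rackframe [-0.7 21.6 52. ]
squat [ 481.6 -251.6   53. ] rackframe [ -0.8 -38.5  53. ]
square [ 426.8 -274.3   71. ] rackframe [ -1.2 -97.8  71. ]
places [[ 600.3 -202.3   15. ]
 [ 545.  -225.7   15. ]
 [ 489.7 -249.    15. ]
 [ 434.5 -272.4   15. ]]
comps [[622.8 155.2   3. ]
 [571.3 186.1   3. ]
 [519.9 217.1   3. ]
 [468.5 248.    3. ]] [np.float64(641.8090119993708), np.float64(530.0987930759322)]
```

View pics/ov.png

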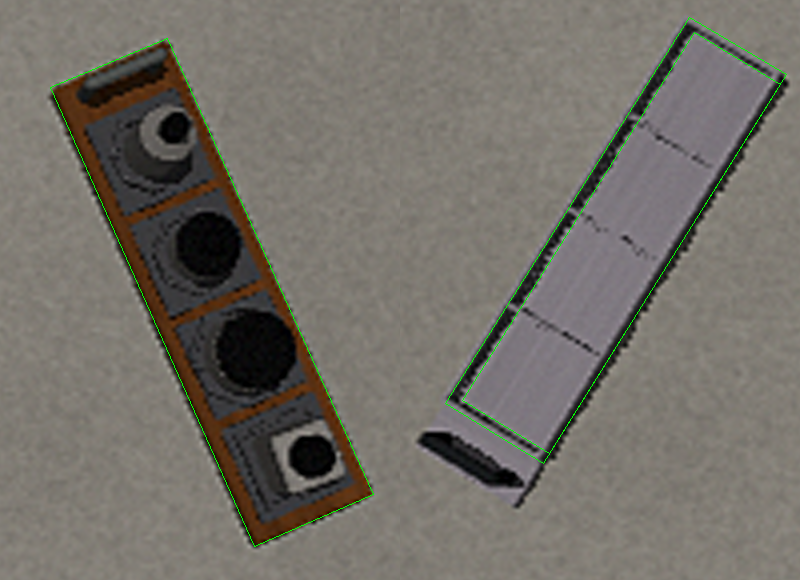

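```bash
python3 - <<'E'
from h import *
c=cam("top");k=np.load("k.npy");r=np.load("r.npy")
co=np.array([90,120])
def cf(u,z):
    P=unproj(c,np.array(u)/4+co,z); return np.round(R.from_euler('z',-k[2]).apply(P-[k[0],k[1],0]),1)
for a in [(310,47),(392,94)],[(258,140),(330,186)],[(194,233),(273,277)],[(133,327),(219,374)],[(75,420),(157,470)]:
    print([cf(u,9.5)[:2] for u in a])
print("left outer",[cf(u,16) for u in((306,43),(248,135),(190,228),(130,322),(68,418))])
print("right outer",[cf(u,16) for u in((405,97),(345,190),(285,283),(225,380),(165,480))])
print("plate end",[cf(u,3) for u in((42,455),(137,525))])
# side view check
cs=cam("side"); im=cv2.resize(read_camera("side")[...,::-1],None,fx=4,fy=4,interpolation=cv2.INTER_CUBIC)
for L,col in ((np.array([(31,-122.5,16),(-31,-122.5,16),(-31,122.5,16),(31,122.5,16)]),(0,255,0)),(np.array([(28,-58.5,16),(-28,-58.5,16)]),(0,0,255)),(np.array([(28,1.5,16),(-28,1.5,16)]),(0,0,255)),(np.array([(28,61.5,16),(-28,61.5,16)]),(0,0,255))):
    cv2.polylines(im,[np.int32(proj(cs,place(k,L))*4)],True,col,1)
cv2.imwrite("pics/ovs.png",im[820:1220,640:940])
E
```

```text
[array([  29.8, -118.9]), array([ -22.6, -119.7])]
[array([ 26.6, -60.4]), array([-20.5, -59. ])]
[array([29.1,  0.8]), array([-20.5,  -0.9])]
[array([29.8, 60.9]), array([-23.6,  58.6])]
[array([ 29.4, 119.1]), array([-22.7, 119.1])]
left outer [array([  31., -119.,   16.]), array([ 30.9, -59.7,  16. ]), array([30.5, -0.5, 16. ]), array([30.8, 59. , 16. ]), array([ 31.3, 119.2,  16. ])]
right outer [array([ -31.1, -121.2,   16. ]), array([-30.2, -61.1,  16. ]), array([-29.3,  -1.5,  16. ]), array([-29.6,  59.2,  16. ]), array([-30.7, 120.5,  16. ])]
plate end [array([ 36.3, 144.9,   3. ]), array([-27.8, 150.2,   3. ])]
```

View pics/ovs.png

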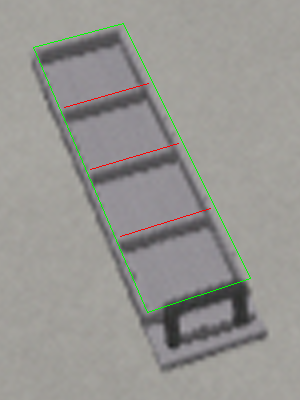

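The side overlay agrees with the caddy pose. On the rack the containers sit at y ≈ 90, 30, -30 and -90, once the board's offset towards the handle (about 8 mm) is taken out. The order is confirmed as tall, knob, squat, square, counted from the handle. I'll write a move planner next.

```bash
cat >> h.py <<'E'
obj=dict(tall=(592.1,-204.8),knob=(537.1,-228.5),squat=(481.8,-252),square=(426.8,-275))
kk=np.load("k.npy")
comp={n:tuple(place(kk,[(0,y,3)])[0,:2]) for n,y in zip(("tall","knob","squat","square"),(-90,-30,30,90))}
RJ=-1.1705; CJ=1.0293   # direction of rack x / caddy x = jaw line
def info(): 
    s=state(); T=R.from_euler('xyz',s["tcp_rot"]).as_matrix(); return s,T
def delta(target):
    s,T=info(); d=T.T@(np.array(target)-s["eef_pos"]); return np.round(d/50,3)
def turn(jaw):  # units of 8deg about tool x, minimal and the other
    s,T=info(); a=np.arctan2(T[1,1],T[0,1]); 
    return [np.round(-np.degrees((jaw-a+o+np.pi)%(2*np.pi)-np.pi)/8,2) for o in(0,np.pi)]
def rep(target,jaw):
    s,T=info(); print("t",round(s["t"],2),"pos",np.round(s["eef_pos"],1),"tilt",np.round(np.degrees(np.arccos(-T[2,0])),2),"F",np.round(s["ft_force"],1),"open",round(s["opening"],3),"j",np.round(s["joints"],2))
    print("turn",turn(jaw),"shift",delta(target)," after-turn shift:")
    for t in turn(jaw):
        Q=T@R.from_euler('x',np.radians(8*t)).as_matrix(); print(t,np.round(Q.T@(np.array(target)-s["eef_pos"])/50,3))
E
python3 - <<'E'
from h import *
print(comp)
rep((*obj["tall"],150),RJ)
E
```

```text
{'tall': (np.float64(622.7574376446694), np.float64(155.21591974360805)), 'knob': (np.float64(571.3420422176072), np.float64(186.14256057443265)), 'squat': (np.float64(519.9266467905449), np.float64(217.06920140525722)), 'square': (np.float64(468.51125136348264), np.float64(247.9958422360818))}
t 0.2 pos [ 280.1 -558.6  214.3] tilt 0.03 F [-0.5 -0.2 -0.2] open 1.002 j [-1.21  0.49  1.56 -0.    1.09 -0.11]
turn [np.float64(0.46), np.float64(-22.04)] shift [ 1.289 -3.527 -8.749]  after-turn shift:
0.46 [ 1.289 -4.081 -8.505]
-22.04 [1.289 4.081 8.505]
```

step_arm(
  steps=[
    [0,0,0,0.46],
    [0.1,-0.4,-0.85,0],
    [0.1,-0.4,-0.85,0],
    [0.1,-0.4,-0.85,0],
    [0.1,-0.4,-0.85,0],
    [0.1,-0.4,-0.85,0],
    [0.1,-0.4,-0.85,0],
    [0.1,-0.4,-0.85,0],
    [0.1,-0.4,-0.85,0],
    [0.1,-0.4,-0.85,0],
    [0,-0.48,-0.85,0],
    [0,0,0,0],
  ],
  jaw=0,
)

```text
t: 1.7
eef_pos: [593.3, -202.6, 169.2]
tcp_rot: [-1.49, 1.57, 2.056]
ft_force: [-0.3, -1.3, -0.1]
opening: 1.001
```

```bash
python3 - <<'E'
from h import *
rep((*obj["tall"],33),RJ)
c=cam("wrist"); im=read_camera("wrist")[...,::-1].copy()
for n,h in(("tall",93),("knob",69),("squat",53),("square",71)):
    for z in (15,h):
        u=proj(c,[(*obj[n],z)])[0]; cv2.circle(im,tuple(int(v) for v in u),2,(0,255,0),-1)
cv2.imwrite("pics/w1.png",im)
E
```

```text
t 1.7 pos [ 593.3 -202.6  169.2] tilt 0.02 F [-0.3 -1.3 -0.1] open 1.001 j [-0.43  0.54  1.6   0.    1.    0.73]
turn [np.float64(0.03), np.float64(-22.47)] shift [2.725 0.032 0.04 ]  after-turn shift:
0.03 [2.725 0.033 0.04 ]
-22.47 [ 2.725 -0.033 -0.04 ]
```

View pics/w1.png

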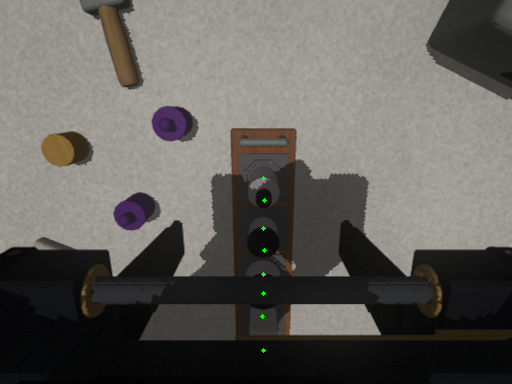

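The wrist view agrees: the tall bottle's cap shows at (264,200), on the predicted dot. Descending to grasp it.

step_arm(
  steps=[
    [0.5,0.03,0.04,0],
    [0.7,0,0,0],
    [0.7,0,0,0],
    [0.5,0,0,0],
    [0.32,0,0,0],
    [0,0,0,0],
  ],
)

```text
t: 2.5
eef_pos: [590.1, -207.8, 33.0]
tcp_rot: [-0.762, 1.569, 2.779]
ft_force: [0.9, -0.3, -0.5]
opening: 1.005
```

step_arm(
  steps=[
    [0,0,0,0],
    [0,0,0,0],
    [0,0,0,0],
    [0,0,0,0],
    [0,0,0,0],
    [0,0,0,0],
  ],
  jaw=1,
)

```text
t: 3.25
eef_pos: [590.7, -207.3, 33.6]
tcp_rot: [1.25, 1.571, -1.491]
ft_force: [-0.1, -0.8, -0.1]
opening: 0.426
```

step_arm(
  steps=[
    [0,0,0,0],
    [-0.3,0,0,0],
    [-0.7,0,0,0],
    [-0.7,0,0,0],
    [-0.4,0,0,0],
    [0,0,0,0],
  ],
)

```text
t: 4.0
eef_pos: [591.3, -207.6, 140.8]
tcp_rot: [2.278, 1.567, -0.463]
ft_force: [0.6, 0.5, -1.2]
opening: 0.309
```

```bash
python3 - <<'E'
from h import *
rep((*comp["tall"],120),CJ)
cv2.imwrite("pics/w2.png",read_camera("wrist")[...,::-1])
E
```

```text
t 4.0 pos [ 591.3 -207.6  140.8] tilt 0.21 F [ 0.6  0.5 -1.2] open 0.309 j [-0.44  0.57  1.63 -0.    0.93  0.73]
turn [np.float64(-15.75), np.float64(6.75)] shift [ 0.407 -6.437 -3.407]  after-turn shift:
-15.75 [ 0.407  6.54  -3.205]
6.75 [ 0.407 -6.54   3.205]
```

View pics/w2.png

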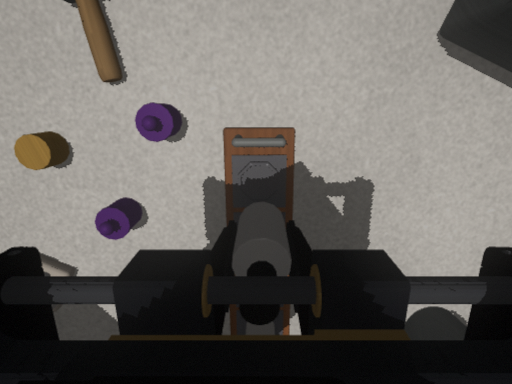

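```bash
python3 - <<'E'
from h import *
rep((*comp["tall"],120),CJ)
i=camera_info("wrist");H=i["hand_eye"]
for b in(50,55,60,65):
    q=i["mtx"]@(H[:3,:3].T@(np.array([-b,0,0])-H[:3,3])); print(b,q[:2]/q[2])
im=cv2.imread("pics/w2.png");cv2.imwrite("pics/w2c.png",cv2.resize(im[190:340,180:350],None,fx=4,fy=4))
E
```

```text
t 4.05 pos [ 590.8 -207.3  139.4] tilt 0.08 F [-0.  -0.2 -0.3] open 0.31 j [-0.44  0.57  1.64 -0.    0.93  0.73]
turn [np.float64(-15.75), np.float64(6.75)] shift [ 0.383 -6.427 -3.416]  after-turn shift:
-15.75 [ 0.383  6.542 -3.192]
6.75 [ 0.383 -6.542  3.192]
50 [263.78452109 283.57479856]
55 [263.88445375 290.11456098]
60 [263.99179987 297.13947231]
65 [264.10741617 304.70559791]
```

View pics/w2c.png

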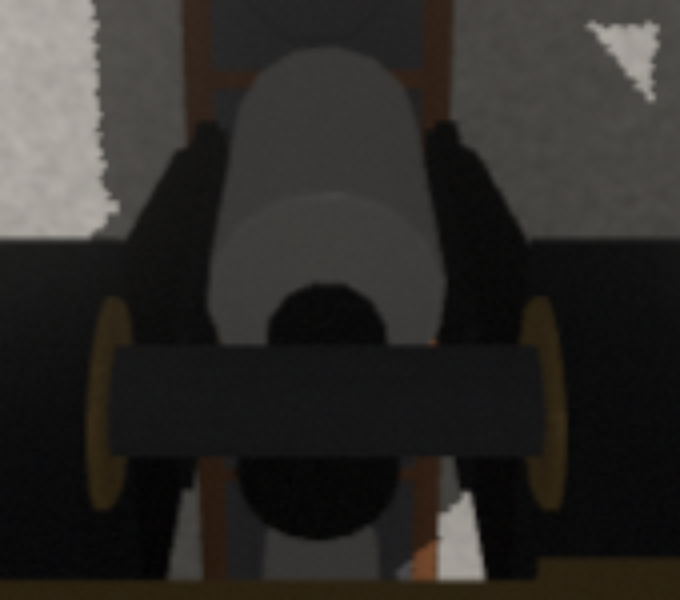

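```bash
python3 - <<'E'
from h import *
i=camera_info("wrist");H=i["hand_eye"]
print((H[:3,:3].T@np.array([0,0,1.])))
for o in(14,18,22,26):
  for sg in(1,-1):
    P=np.array([[o,0,sg*15],[o-56,0,sg*15],[o-78,0,sg*7]])
    q=(P-H[:3,3])@H[:3,:3]@i["mtx"].T; print(o,sg,np.round(q[:,1]/q[:,2]))
E
```

```text
[-5.27555084e-04  9.59042414e-01  2.83262016e-01]
14 1 [248. 301. 317.]
14 -1 [206. 246. 288.]
18 1 [246. 296. 311.]
18 -1 [204. 242. 283.]
22 1 [243. 291. 305.]
22 -1 [202. 238. 277.]
26 1 [240. 287. 300.]
26 -1 [200. 235. 272.]
```

step_arm(
  steps=[
    [0,0,0,0.5],
    [0,0,0,0.9],
    [0,0,0,0.95],
    [0,0,0,1],
    [0,0,0,1],
    [0,0,0,1],
    [0,0,0,0.9],
    [0,0,0,0.5],
    [0,-0.3,0.15,0],
    [0,-0.65,0.32,0],
    [0,-0.75,0.36,0],
    [0,-0.8,0.39,0],
    [0,-0.8,0.39,0],
    [0,-0.8,0.39,0],
    [0,-0.8,0.39,0],
    [0,-0.75,0.36,0],
    [0,-0.55,0.28,0],
    [0,-0.34,0.16,0],
    [0,0,0,0],
    [0,0,0,0],
  ],
)

```text
t: 6.55
eef_pos: [622.6, 154.3, 138.4]
tcp_rot: [1.241, 1.57, -2.442]
ft_force: [0.2, -0.2, -0.7]
opening: 0.312
```

```bash
python3 - <<'E'
from h import *
rep((*comp["tall"],32),CJ)
c=cam("wrist"); im=read_camera("wrist")[...,::-1].copy()
for L in(np.array([(31,-122.5,16),(-31,-122.5,16),(-31,122.5,16),(31,122.5,16)]),np.array([(28,-58.5,16),(-28,-58.5,16)]),np.array([(28,1.5,16),(-28,1.5,16)]),np.array([(28,61.5,16),(-28,61.5,16)])):
    cv2.polylines(im,[np.int32(proj(c,place(kk,L)))],True,(0,255,0),1)
cv2.imwrite("pics/w3.png",im)
E
```

```text
t 6.55 pos [622.6 154.3 138.4] tilt 0.03 F [ 0.2 -0.2 -0.7] open 0.312 j [ 0.14  0.59  1.6  -0.    0.95  2.25]
turn [np.float64(22.5), np.float64(-0.0)] shift [ 2.129 -0.018  0.006]  after-turn shift:
22.5 [ 2.129  0.018 -0.006]
-0.0 [ 2.129 -0.018  0.006]
```

View pics/w3.png

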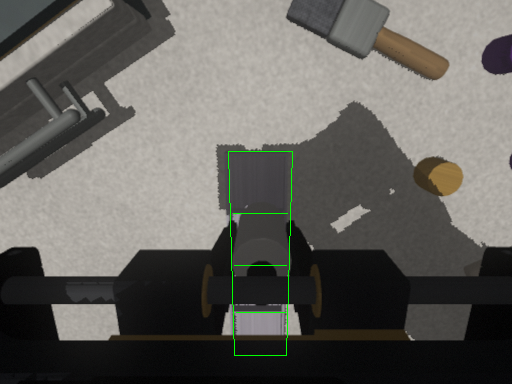

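step_arm(
  steps=[
    [0.3,-0.02,0,0],
    [0.6,0,0,0],
    [0.6,0,0,0],
    [0.4,0,0,0],
    [0.2,0,0,0],
    [0,0,0,0],
    [0,0,0,0],
  ],
)

```text
t: 7.48
eef_pos: [623.6, 155.9, 34.3]
tcp_rot: [-2.558, 1.57, 0.042]
ft_force: [0.6, -0.2, -1.3]
opening: 0.312
```

step_arm(
  steps=[
    [0.04,0,0,0],
    [0.04,0,0,0],
    [0,0,0,0],
  ],
)

```text
t: 7.85
eef_pos: [623.2, 156.0, 29.6]
tcp_rot: [1.919, 1.571, -1.765]
ft_force: [0.1, -0.1, -1.3]
opening: 0.309
```

step_arm(
  steps=[
    [0.04,0,0,0],
    [0.02,0,0,0],
    [0,0,0,0],
  ],
)

```text
t: 8.22
eef_pos: [623.2, 155.9, 26.5]
tcp_rot: [1.257, 1.571, -2.427]
ft_force: [-0.0, 0.4, -1.4]
opening: 0.306
```

step_arm(
  steps=[
    [0.02,0,0,0],
    [0.02,0,0,0],
    [0,0,0,0],
  ],
)

```text
t: 8.6
eef_pos: [623.2, 156.0, 24.5]
tcp_rot: [1.585, 1.571, -2.099]
ft_force: [-0.1, -0.2, -1.1]
opening: 0.314
```

step_arm(
  steps=[
    [0.02,0,0,0],
    [0.02,0,0,0],
    [0,0,0,0],
  ],
)

```text
t: 8.98
eef_pos: [623.2, 156.0, 22.5]
tcp_rot: [1.52, 1.571, -2.164]
ft_force: [0.5, 0.8, -0.3]
opening: 0.31
```

step_arm(
  steps=[
    [0.02,0,0,0],
    [0,0,0,0],
  ],
)

```text
t: 9.22
eef_pos: [623.3, 156.0, 21.6]
tcp_rot: [-2.922, 1.571, -0.322]
ft_force: [0.4, 0.3, -0.7]
opening: 0.308
```

step_arm(
  steps=[
    [0,0,0,0],
    [0,0,0,0],
    [0,0,0,0],
    [0,0,0,0],
  ],
  jaw=0.35,
)

```text
t: 9.72
eef_pos: [623.3, 156.0, 21.6]
tcp_rot: [-3.116, 1.571, -0.516]
ft_force: [0.1, -0.1, 0.9]
opening: 0.634
```

step_arm(
  steps=[
    [-0.3,0,0,0],
    [-0.6,0,0,0],
    [-0.7,0,0,0],
    [-0.6,0,0,0],
    [-0.3,0,0,0],
    [0,0,0,0],
    [0,0,0,0],
  ],
)

```text
t: 10.6
eef_pos: [622.8, 155.9, 145.6]
tcp_rot: [0.749, 1.569, -2.935]
ft_force: [0.3, 0.0, -0.4]
opening: 0.648
```

```bash
python3 - <<'E'
from h import *
rep((*obj["knob"],140),RJ)
cv2.imwrite("pics/w4.png",read_camera("wrist")[...,::-1])
cv2.imwrite("pics/s4.png",cv2.resize(read_camera("side")[180:320,140:320,::-1],None,fx=4,fy=4,interpolation=cv2.INTER_CUBIC))
E
```

```text
t 10.6 pos [622.8 155.9 145.6] tilt 0.09 F [ 0.3  0.  -0.4] open 0.648 j [ 0.14  0.59  1.59 -0.    0.97  2.26]
turn [np.float64(-6.75), np.float64(15.75)] shift [ 0.116  7.47  -2.497]  after-turn shift:
-6.75 [0.116 6.411 4.575]
15.75 [ 0.116 -6.411 -4.575]
```

View pics/s4.png

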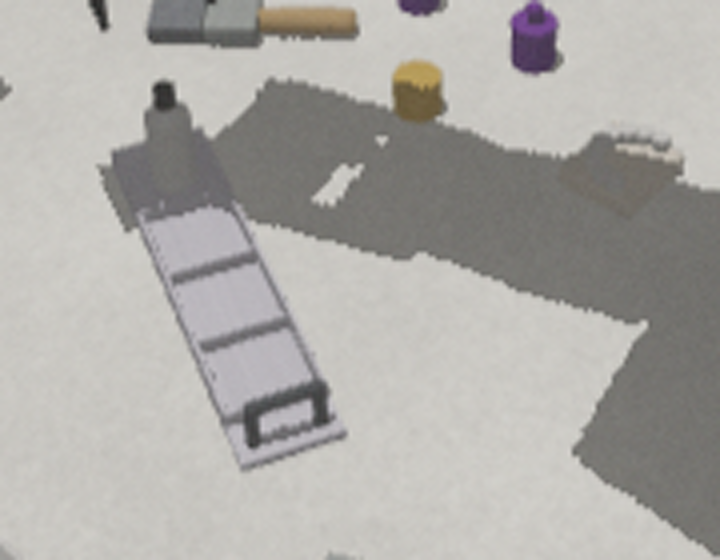

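View pics/w4.png

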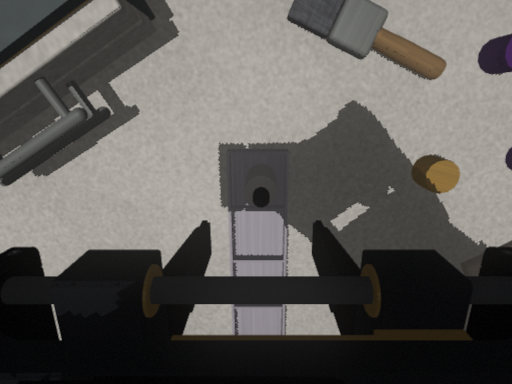

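The tall bottle stands in the compartment farthest from the caddy handle (wrist (262,190), side (165,130)). Next is the knob pot.

step_arm(
  steps=[
    [0,0,0,-0.5],
    [0,0,0,-0.95],
    [0,0,0,-0.95],
    [0,0,0,-0.95],
    [0,0,0,-1],
    [0,0,0,-1],
    [0,0,0,-0.9],
    [0,0,0,-0.5],
    [0,0.44,0.31,0],
    [0,0.7,0.5,0],
    [0,0.7,0.5,0],
    [0,0.7,0.5,0],
    [0,0.7,0.5,0],
    [0,0.7,0.5,0],
    [0,0.7,0.5,0],
    [0,0.7,0.5,0],
    [0,0.7,0.5,0],
    [0.1,0.37,0.26,0],
    [0,0,0,0],
    [0,0,0,0],
  ],
)

```text
t: 13.2
eef_pos: [537.8, -227.6, 141.2]
tcp_rot: [-1.006, 1.57, 2.536]
ft_force: [-0.5, 0.7, -0.7]
opening: 0.649
```

```bash
python3 - <<'E'
from h import *
rep((*obj["knob"],30.5),RJ)
c=cam("wrist"); im=read_camera("wrist")[...,::-1].copy()
for n,h in(("knob",52),("squat",53),("square",71)):
        u=proj(c,[(*obj[n],h)])[0]; cv2.circle(im,tuple(int(v) for v in u),1,(0,255,0),-1)
cv2.imwrite("pics/w5.png",im)
E
```

```text
t 13.2 pos [ 537.8 -227.6  141.2] tilt 0.05 F [-0.5  0.7 -0.7] open 0.649 j [-0.51  0.52  1.74  0.    0.89  0.66]
turn [np.float64(0.0), np.float64(-22.5)] shift [2.215 0.013 0.019]  after-turn shift:
0.0 [2.215 0.013 0.019]
-22.5 [ 2.215 -0.013 -0.019]
```

View pics/w5.png

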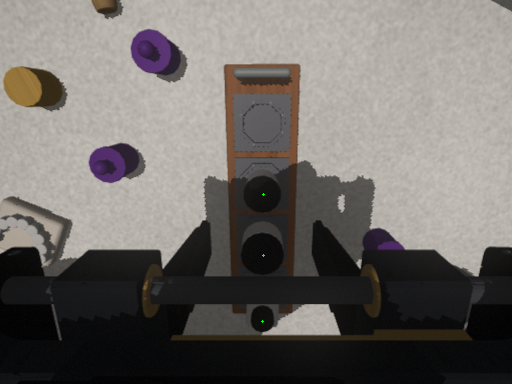

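The tall coaster (263,123) is empty, and the predicted knob pot point (263,194) falls on its black lid. Descending.

step_arm(
  steps=[
    [0.4,0.01,0.02,0],
    [0.6,0,0,0],
    [0.6,0,0,0],
    [0.4,0,0,0],
    [0.21,0,0,0],
    [0,0,0,0],
    [0,0,0,0],
  ],
)

```text
t: 14.12
eef_pos: [537.5, -229.1, 31.9]
tcp_rot: [2.186, 1.57, -0.555]
ft_force: [-1.3, 0.0, 0.8]
opening: 0.649
```

step_arm(
  steps=[
    [0,0,0,0],
    [0,0,0,0],
    [0,0,0,0],
    [0,0,0,0],
    [0,0,0,0],
    [0,0,0,0],
  ],
  jaw=1,
)

```text
t: 14.88
eef_pos: [537.1, -229.1, 31.3]
tcp_rot: [1.966, 1.571, -0.775]
ft_force: [0.0, -0.2, 2.7]
opening: 0.344
```

step_arm(
  steps=[
    [0,0,0,0],
    [0,0,0,0],
  ],
)

```text
t: 15.12
eef_pos: [537.2, -229.1, 31.3]
tcp_rot: [2.079, 1.57, -0.662]
ft_force: [-0.9, 0.6, 3.7]
opening: 0.343
```

step_arm(
  steps=[
    [-0.1,0,0,0],
    [-0.2,0,0,0],
    [0,0,0,0],
  ],
)

```text
t: 15.5
eef_pos: [537.5, -229.3, 47.0]
tcp_rot: [2.189, 1.569, -0.552]
ft_force: [-0.0, 0.4, -1.3]
opening: 0.342
```

```bash
python3 - <<'E'
from h import *
rep((*comp["knob"],140),CJ)
cv2.imwrite("pics/w6.png",cv2.resize(read_camera("wrist")[100:350,140:390,::-1],None,fx=2,fy=2))
E
```

```text
t 15.5 pos [ 537.5 -229.3   47. ] tilt 0.08 F [-0.   0.4 -1.3] open 0.342 j [-0.52  0.65  1.81 -0.    0.68  0.65]
turn [np.float64(-15.75), np.float64(6.75)] shift [-1.865 -7.384 -3.866]  after-turn shift:
-15.75 [-1.865  7.468 -3.702]
6.75 [-1.865 -7.468  3.702]
```

View pics/w6.png

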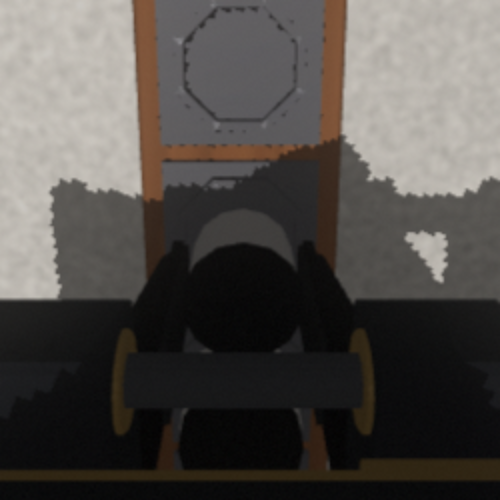

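step_arm(
  steps=[
    [-0.3,0,0,0],
    [-0.6,0,0,0],
    [-0.6,0,0,0],
    [-0.35,0,0,0],
    [0,0,0,0.4],
    [0,0,0,0.85],
    [0,0,0,1],
    [0,0,0,1],
    [0,0,0,1],
    [0,0,0,1],
    [0,0,0,0.95],
    [0,0,0,0.55],
    [0,0,0,0],
  ],
)

```text
t: 17.18
eef_pos: [537.1, -229.1, 139.3]
tcp_rot: [3.063, 1.57, -0.62]
ft_force: [0.3, 0.1, -1.4]
opening: 0.339
```

step_arm(
  steps=[
    [0,-0.3,0.15,0],
    [0,-0.5,0.25,0],
    [0,-0.7,0.35,0],
    [0,-0.8,0.4,0],
    [0,-0.8,0.4,0],
    [0,-0.8,0.4,0],
    [0,-0.8,0.4,0],
    [0,-0.8,0.4,0],
    [0,-0.8,0.4,0],
    [0,-0.6,0.3,0],
    [0,-0.37,0.17,0],
    [0,-0.2,0.08,0],
    [0,0,0,0],
    [0,0,0,0],
  ],
)

```text
t: 18.92
eef_pos: [571.2, 185.4, 138.6]
tcp_rot: [1.455, 1.57, -2.23]
ft_force: [-1.0, 0.2, -2.0]
opening: 0.345
```

```bash
python3 - <<'E'
from h import *
rep((*comp["knob"],30),CJ)
cv2.imwrite("pics/w7.png",read_camera("wrist")[...,::-1])
E
```

```text
t 18.93 pos [571.2 185.4 138.6] tilt 0.02 F [-1.   0.2 -2. ] open 0.345 j [ 0.2   0.54  1.7  -0.    0.9   2.32]
turn [np.float64(22.49), np.float64(-0.01)] shift [ 2.172 -0.014  0.006]  after-turn shift:
22.49 [ 2.172  0.014 -0.006]
-0.01 [ 2.172 -0.014  0.006]
```

View pics/w7.png

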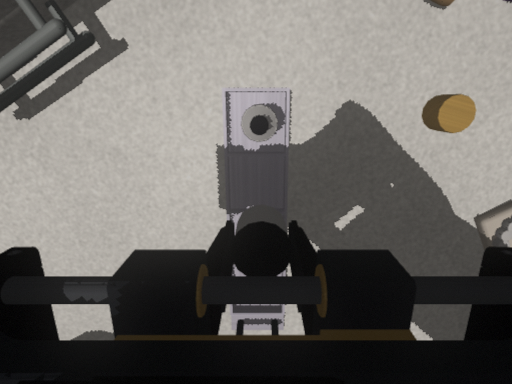

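step_arm(
  steps=[
    [0.3,-0.01,0,0],
    [0.6,0,0,0],
    [0.6,0,0,0],
    [0.4,0,0,0],
    [0.2,0,0,0],
    [0.1,0,0,0],
    [0,0,0,0],
    [0,0,0,0],
  ],
)

```text
t: 19.98
eef_pos: [571.8, 186.8, 29.2]
tcp_rot: [-2.469, 1.57, 0.13]
ft_force: [0.3, 0.1, -1.4]
opening: 0.346
```

step_arm(
  steps=[
    [0.05,0,0,0],
    [0.04,0,0,0],
    [0,0,0,0],
    [0,0,0,0],
  ],
)

```text
t: 20.48
eef_pos: [571.5, 186.7, 24.1]
tcp_rot: [2.174, 1.571, -1.51]
ft_force: [0.1, -0.1, -2.2]
opening: 0.342
```

step_arm(
  steps=[
    [0.04,0,0,0],
    [0.02,0,0,0],
    [0,0,0,0],
    [0,0,0,0],
  ],
)

```text
t: 20.98
eef_pos: [571.5, 186.7, 21.1]
tcp_rot: [1.68, 1.571, -2.003]
ft_force: [0.0, -0.3, -1.2]
opening: 0.338
```

step_arm(
  steps=[
    [0.02,0,0,0],
    [0.02,0,0,0],
    [0,0,0,0],
    [0,0,0,0],
  ],
)

```text
t: 21.48
eef_pos: [571.6, 186.8, 19.3]
tcp_rot: [-2.673, 1.57, -0.073]
ft_force: [-0.2, 0.2, 2.5]
opening: 0.344
```

Contact (+2.5 N). Releasing and rising.

step_arm(
  steps=[
    [0,0,0,0],
    [0,0,0,0],
    [0,0,0,0],
    [0,0,0,0],
  ],
  jaw=0.3,
)

```text
t: 21.98
eef_pos: [571.5, 186.7, 19.0]
tcp_rot: [1.536, 1.571, -2.148]
ft_force: [0.5, 0.0, 0.8]
opening: 0.681
```

step_arm(
  steps=[
    [-0.2,0,0,0],
    [-0.5,0,0,0],
    [-0.7,0,0,0],
    [-0.6,0,0,0],
    [-0.4,0,0,0],
    [0,0,0,0],
    [0,0,0,0],
  ],
)

```text
t: 22.85
eef_pos: [571.1, 186.7, 138.6]
tcp_rot: [0.87, 1.57, -2.814]
ft_force: [-0.5, 0.0, 0.2]
opening: 0.698
```

```bash
python3 - <<'E'
from h import *
rep((*obj["squat"],140),RJ)
cv2.imwrite("pics/w8.png",read_camera("wrist")[...,::-1])
E
```

```text
t 22.85 pos [571.1 186.7 138.6] tilt 0.04 F [-0.5  0.   0.2] open 0.698 j [ 0.21  0.54  1.7  -0.    0.9   2.32]
turn [np.float64(-6.75), np.float64(15.75)] shift [-0.025  8.438 -2.994]  after-turn shift:
-6.75 [-0.025  7.382  5.066]
15.75 [-0.025 -7.382 -5.066]
```

View pics/w8.png

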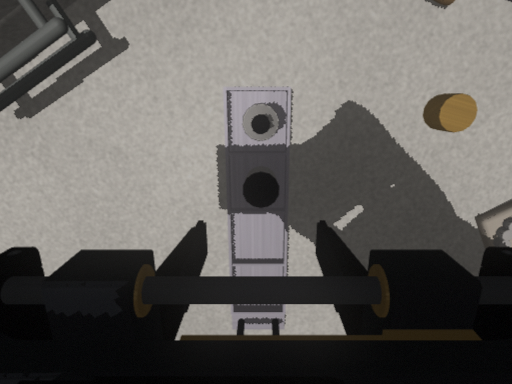

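The knob pot stands in the second compartment (262,189), beside the tall bottle (261,123). Next is the squat jar.

step_arm(
  steps=[
    [0,0,0,-0.5],
    [0,0,0,-0.95],
    [0,0,0,-0.95],
    [0,0,0,-0.95],
    [0,0,0,-1],
    [0,0,0,-1],
    [0,0,0,-0.9],
    [0,0,0,-0.5],
    [0,0.5,0.35,0],
    [0,0.75,0.51,0],
    [0,0.8,0.55,0],
    [0,0.8,0.55,0],
    [0,0.8,0.55,0],
    [0,0.8,0.55,0],
    [0,0.8,0.55,0],
    [0,0.8,0.55,0],
    [0,0.8,0.55,0],
    [0,0.53,0.36,0],
    [0,0,0,0],
    [0,0,0,0],
  ],
)

```text
t: 25.4
eef_pos: [481.7, -251.2, 138.5]
tcp_rot: [-1.067, 1.569, 2.475]
ft_force: [-0.2, 0.9, 0.7]
opening: 0.697
```

```bash
python3 - <<'E'
from h import *
rep((*obj["squat"],30.5),RJ)
c=cam("wrist"); im=read_camera("wrist")[...,::-1].copy()
for n,h in(("squat",53),("square",71)):
        u=proj(c,[(*obj[n],h)])[0]; cv2.circle(im,tuple(int(v) for v in u),1,(0,255,0),-1)
cv2.imwrite("pics/w9.png",im)
E
```

```text
t 25.4 pos [ 481.7 -251.2  138.5] tilt 0.08 F [-0.2  0.9  0.7] open 0.697 j [-0.6   0.47  1.84  0.    0.83  0.57]
turn [np.float64(0.0), np.float64(-22.5)] shift [2.16  0.017 0.003]  after-turn shift:
0.0 [2.16  0.017 0.003]
-22.5 [ 2.16  -0.017 -0.003]
```

View pics/w9.png

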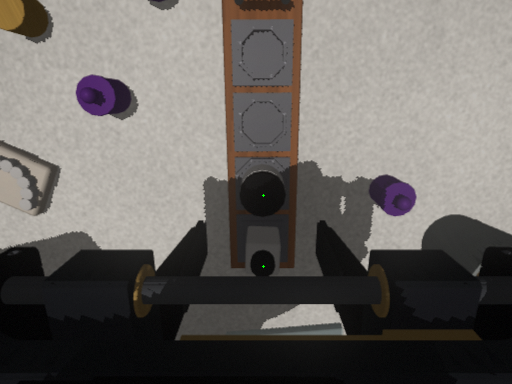

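step_arm(
  steps=[
    [0.4,0.01,0,0],
    [0.6,0,0,0],
    [0.6,0,0,0],
    [0.4,0,0,0],
    [0.17,0,0,0],
    [0,0,0,0],
    [0,0,0,0],
  ],
)

```text
t: 26.32
eef_pos: [482.6, -252.3, 31.4]
tcp_rot: [2.118, 1.57, -0.622]
ft_force: [-0.7, -0.1, 0.3]
opening: 0.697
```

step_arm(
  steps=[
    [0,0,0,0],
    [0,0,0,0],
    [0,0,0,0],
    [0,0,0,0],
    [0,0,0,0],
    [0,0,0,0],
    [0,0,0,0],
  ],
  jaw=1,
)

```text
t: 27.2
eef_pos: [482.2, -252.4, 30.8]
tcp_rot: [1.862, 1.57, -0.879]
ft_force: [-0.8, -0.1, 4.8]
opening: 0.433
```

step_arm(
  steps=[
    [-0.1,0,0,0],
    [-0.2,0,0,0],
    [0,0,0,0],
  ],
)

```text
t: 27.58
eef_pos: [482.5, -252.6, 46.5]
tcp_rot: [2.116, 1.569, -0.625]
ft_force: [0.3, -0.6, -1.8]
opening: 0.436
```

```bash
python3 - <<'E'
from h import *
rep((*comp["squat"],140),CJ)
cv2.imwrite("pics/w10.png",cv2.resize(read_camera("wrist")[100:350,140:390,::-1],None,fx=2,fy=2))
E
```

```text
t 27.57 pos [ 482.5 -252.6   46.5] tilt 0.09 F [ 0.3 -0.6 -1.8] open 0.436 j [-0.6   0.61  1.91 -0.    0.62  0.57]
turn [np.float64(-15.75), np.float64(6.75)] shift [-1.878 -8.355 -4.353]  after-turn shift:
-15.75 [-1.878  8.433 -4.201]
6.75 [-1.878 -8.433  4.201]
```

View pics/w10.png

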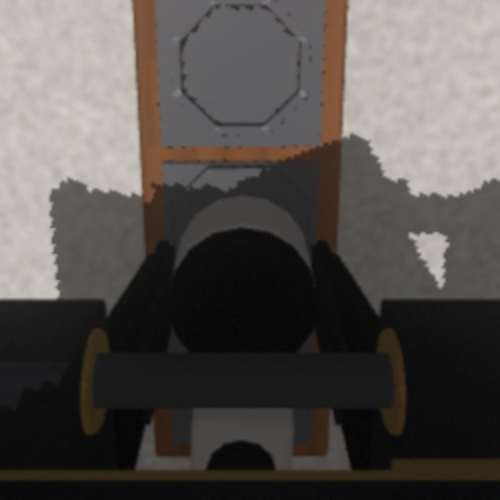

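The squat jar is held upright. Carrying it over.

step_arm(
  steps=[
    [-0.3,0,0,0],
    [-0.6,0,0,0],
    [-0.6,0,0,0],
    [-0.35,0,0,0],
    [0,0,0,0.4],
    [0,0,0,0.85],
    [0,0,0,1],
    [0,0,0,1],
    [0,0,0,1],
    [0,0,0,1],
    [0,0,0,0.95],
    [0,0,0,0.55],
    [0,0,0,0],
  ],
)

```text
t: 29.25
eef_pos: [482.2, -252.3, 138.8]
tcp_rot: [2.998, 1.57, -0.685]
ft_force: [-0.3, 0.6, -0.8]
opening: 0.431
```

step_arm(
  steps=[
    [0,-0.3,0.15,0],
    [0,-0.5,0.25,0],
    [0,-0.7,0.35,0],
    [0,-0.8,0.4,0],
    [0,-0.8,0.4,0],
    [0,-0.8,0.4,0],
    [0,-0.8,0.4,0],
    [0,-0.8,0.4,0],
    [0,-0.8,0.4,0],
    [0,-0.8,0.4,0],
    [0,-0.7,0.35,0],
    [0,-0.43,0.2,0],
    [0,-0.2,0.1,0],
    [0,0,0,0],
    [0,0,0,0],
  ],
)

```text
t: 31.12
eef_pos: [519.4, 216.4, 138.1]
tcp_rot: [1.338, 1.57, -2.345]
ft_force: [0.2, -0.4, -2.1]
opening: 0.431
```

```bash
python3 - <<'E'
from h import *
rep((*comp["squat"],30),CJ)
cv2.imwrite("pics/w11.png",read_camera("wrist")[...,::-1])
E
```

```text
t 31.12 pos [519.4 216.4 138.1] tilt 0.02 F [ 0.2 -0.4 -2.1] open 0.431 j [ 0.28  0.49  1.8  -0.    0.85  2.39]
turn [np.float64(22.49), np.float64(-0.01)] shift [ 2.162e+00 -1.800e-02 -1.000e-03]  after-turn shift:
22.49 [2.162e+00 1.800e-02 1.000e-03]
-0.01 [ 2.162e+00 -1.800e-02 -1.000e-03]
```

View pics/w11.png

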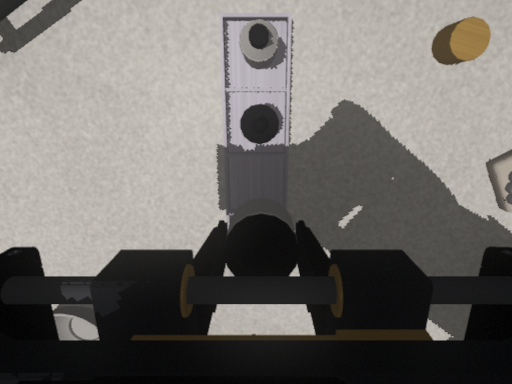

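step_arm(
  steps=[
    [0.3,-0.01,0,0],
    [0.6,0,0,0],
    [0.6,0,0,0],
    [0.4,0,0,0],
    [0.2,0,0,0],
    [0.15,0,0,0],
    [0,0,0,0],
    [0,0,0,0],
  ],
)

```text
t: 32.17
eef_pos: [520.2, 217.5, 26.1]
tcp_rot: [-2.412, 1.57, 0.188]
ft_force: [-0.1, -0.4, -1.9]
opening: 0.436
```

step_arm(
  steps=[
    [0.05,0,0,0],
    [0.04,0,0,0],
    [0,0,0,0],
    [0,0,0,0],
  ],
)

```text
t: 32.67
eef_pos: [519.9, 217.5, 21.1]
tcp_rot: [3.05, 1.571, -0.633]
ft_force: [0.8, 0.4, -1.9]
opening: 0.432
```

step_arm(
  steps=[
    [0.02,0,0,0],
    [0.02,0,0,0],
    [0,0,0,0],
    [0,0,0,0],
  ],
)

```text
t: 33.17
eef_pos: [519.9, 217.5, 19.1]
tcp_rot: [2.994, 1.571, -0.689]
ft_force: [-0.1, 0.6, -2.1]
opening: 0.433
```

step_arm(
  steps=[
    [0.016,0,0,0],
    [0,0,0,0],
    [0,0,0,0],
  ],
)

```text
t: 33.55
eef_pos: [520.0, 217.5, 18.8]
tcp_rot: [-2.626, 1.57, -0.026]
ft_force: [-1.8, -0.5, 5.8]
opening: 0.436
```

step_arm(
  steps=[
    [0,0,0,0],
    [0,0,0,0],
    [0,0,0,0],
    [0,0,0,0],
  ],
  jaw=0.25,
)

```text
t: 34.05
eef_pos: [519.9, 217.5, 18.3]
tcp_rot: [2.159, 1.571, -1.524]
ft_force: [0.4, 0.5, 0.8]
opening: 0.742
```

step_arm(
  steps=[
    [-0.2,0,0,0],
    [-0.5,0,0,0],
    [-0.7,0,0,0],
    [-0.6,0,0,0],
    [-0.4,0,0,0],
    [0,0,0,0],
    [0,0,0,0],
  ],
)

```text
t: 34.92
eef_pos: [519.5, 217.4, 137.8]
tcp_rot: [0.952, 1.57, -2.731]
ft_force: [-0.4, -0.3, -0.4]
opening: 0.75
```

```bash
python3 - <<'E'
from h import *
rep((*obj["square"],140),RJ)
cv2.imwrite("pics/w12.png",read_camera("wrist")[...,::-1])
E
```

```text
t 34.92 pos [519.5 217.4 137.8] tilt 0.04 F [-0.4 -0.3 -0.4] open 0.75 j [ 0.28  0.5   1.8  -0.    0.85  2.39]
turn [np.float64(-6.75), np.float64(15.75)] shift [-0.04   9.393 -3.49 ]  after-turn shift:
-6.75 [-0.04   8.345  5.548]
15.75 [-0.04  -8.345 -5.548]
```

View pics/w12.png

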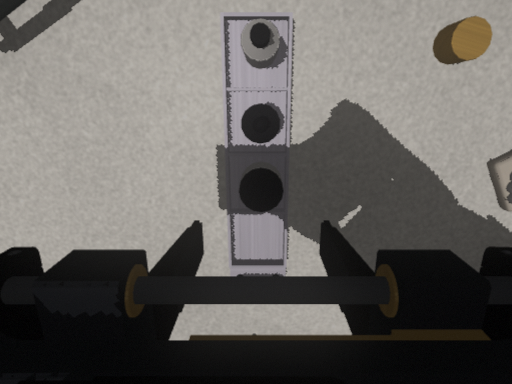

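The squat jar is in the third compartment (261,190), with the first two still standing. The square bottle is last.

step_arm(
  steps=[
    [0,0,0,-0.5],
    [0,0,0,-0.95],
    [0,0,0,-0.95],
    [0,0,0,-0.95],
    [0,0,0,-1],
    [0,0,0,-1],
    [0,0,0,-0.9],
    [0,0,0,-0.5],
    [0,0.6,0.4,0],
    [0,0.85,0.57,0],
    [0,0.9,0.6,0],
    [0,0.9,0.6,0],
    [0,0.9,0.6,0],
    [0,0.9,0.6,0],
    [0,0.9,0.6,0],
    [0,0.9,0.6,0],
    [0,0.9,0.6,0],
    [0,0.58,0.37,0],
    [0,0,0,0],
    [0,0,0,0],
  ],
)

```text
t: 37.48
eef_pos: [426.9, -273.4, 137.7]
tcp_rot: [-1.139, 1.569, 2.403]
ft_force: [-0.2, 0.2, 0.6]
opening: 0.749
```

```bash
python3 - <<'E'
from h import *
rep((*obj["square"],33),RJ)
c=cam("wrist"); im=read_camera("wrist")[...,::-1].copy()
u=proj(c,[(*obj["square"],71)])[0]; cv2.circle(im,tuple(int(v) for v in u),1,(0,255,0),-1)
cv2.imwrite("pics/w13.png",im)
E
```

```text
t 37.48 pos [ 426.9 -273.4  137.7] tilt 0.09 F [-0.2  0.2  0.6] open 0.749 j [-0.7   0.43  1.93  0.    0.79  0.47]
turn [np.float64(0.0), np.float64(-22.5)] shift [2.093 0.032 0.013]  after-turn shift:
0.0 [2.093 0.032 0.013]
-22.5 [ 2.093 -0.032 -0.013]
```

View pics/w13.png

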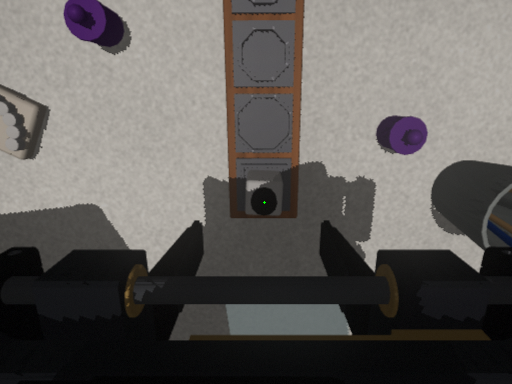

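step_arm(
  steps=[
    [0.4,0.01,0.01,0],
    [0.6,0,0,0],
    [0.6,0,0,0],
    [0.35,0,0,0],
    [0.14,0,0,0],
    [0,0,0,0],
    [0,0,0,0],
  ],
)

```text
t: 38.4
eef_pos: [427.4, -274.7, 34.5]
tcp_rot: [2.022, 1.57, -0.719]
ft_force: [0.3, 0.4, 0.2]
opening: 0.751
```

step_arm(
  steps=[
    [0,0,0,0],
    [0,0,0,0],
    [0,0,0,0],
    [0,0,0,0],
    [0,0,0,0],
    [0,0,0,0],
    [0,0,0,0],
    [0,0,0,0],
  ],
  jaw=1,
)

```text
t: 39.4
eef_pos: [427.0, -274.8, 33.8]
tcp_rot: [1.679, 1.571, -1.062]
ft_force: [0.4, -0.4, 0.5]
opening: 0.34
```

step_arm(
  steps=[
    [-0.1,0,0,0],
    [-0.2,0,0,0],
    [0,0,0,0],
  ],
)

```text
t: 39.78
eef_pos: [427.3, -275.0, 49.8]
tcp_rot: [2.014, 1.569, -0.727]
ft_force: [-0.1, 0.2, -1.8]
opening: 0.339
```

```bash
python3 - <<'E'
from h import *
rep((*comp["square"],140),CJ)
cv2.imwrite("pics/w14.png",cv2.resize(read_camera("wrist")[100:350,140:390,::-1],None,fx=2,fy=2))
E
```

```text
t 39.77 pos [ 427.3 -275.    49.8] tilt 0.09 F [-0.1  0.2 -1.8] open 0.339 j [-0.7   0.57  2.   -0.    0.57  0.47]
turn [np.float64(-15.75), np.float64(6.75)] shift [-1.815 -9.307 -4.839]  after-turn shift:
-15.75 [-1.815  9.385 -4.685]
6.75 [-1.815 -9.385  4.685]
```

View pics/w14.png

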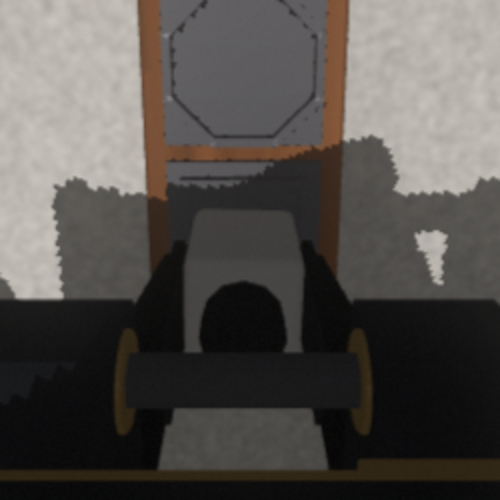

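The square bottle is held square and upright. Carrying it over.

step_arm(
  steps=[
    [-0.3,0,0,0],
    [-0.6,0,0,0],
    [-0.6,0,0,0],
    [-0.3,0,0,0],
    [0,0,0,0.4],
    [0,0,0,0.85],
    [0,0,0,1],
    [0,0,0,1],
    [0,0,0,1],
    [0,0,0,1],
    [0,0,0,0.95],
    [0,0,0,0.55],
    [0,0,0,0],
  ],
)

```text
t: 41.45
eef_pos: [426.8, -274.6, 138.8]
tcp_rot: [-0.048, 1.57, 2.552]
ft_force: [0.5, -0.6, -2.1]
opening: 0.334
```

step_arm(
  steps=[
    [0,-0.3,0.15,0],
    [0,-0.5,0.25,0],
    [0,-0.7,0.35,0],
    [0,-0.8,0.4,0],
    [0,-0.8,0.4,0],
    [0,-0.8,0.4,0],
    [0,-0.8,0.4,0],
    [0,-0.8,0.4,0],
    [0,-0.8,0.4,0],
    [0,-0.8,0.4,0],
    [0,-0.8,0.4,0],
    [0,-0.7,0.35,0],
    [0,-0.5,0.25,0],
    [0,-0.28,0.13,0],
    [0,0,0,0],
    [0,0,0,0],
  ],
)

```text
t: 43.45
eef_pos: [468.1, 247.1, 138.8]
tcp_rot: [1.347, 1.57, -2.337]
ft_force: [1.0, 0.3, -2.6]
opening: 0.339
```

```bash
python3 - <<'E'
from h import *
rep((*comp["square"],30),CJ)
cv2.imwrite("pics/w15.png",read_camera("wrist")[...,::-1])
E
```

```text
t 43.45 pos [468.1 247.1 138.8] tilt 0.03 F [ 1.   0.3 -2.6] open 0.339 j [ 0.36  0.45  1.88 -0.    0.81  2.47]
turn [np.float64(22.5), np.float64(-0.0)] shift [ 2.175 -0.021  0.003]  after-turn shift:
22.5 [ 2.175  0.021 -0.003]
-0.0 [ 2.175 -0.021  0.003]
```

View pics/w15.png

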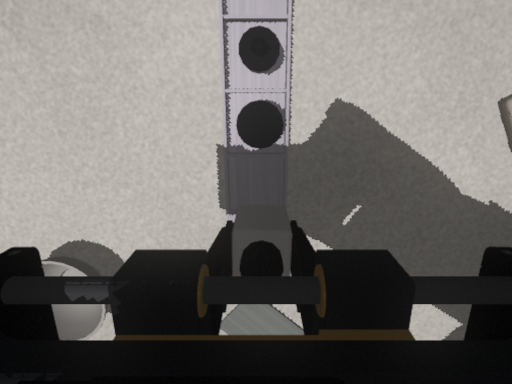

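step_arm(
  steps=[
    [0.3,-0.01,0,0],
    [0.6,0,0,0],
    [0.6,0,0,0],
    [0.4,0,0,0],
    [0.2,0,0,0],
    [0.1,0,0,0],
    [0,0,0,0],
    [0,0,0,0],
  ],
)

```text
t: 44.5
eef_pos: [468.9, 248.3, 29.4]
tcp_rot: [-2.334, 1.57, 0.265]
ft_force: [-0.5, -0.4, -1.4]
opening: 0.341
```

step_arm(
  steps=[
    [0.05,0,0,0],
    [0.04,0,0,0],
    [0,0,0,0],
    [0,0,0,0],
  ],
)

```text
t: 45.0
eef_pos: [468.7, 248.2, 24.3]
tcp_rot: [2.636, 1.571, -1.048]
ft_force: [-0.0, -0.1, -1.7]
opening: 0.338
```

step_arm(
  steps=[
    [0.02,0,0,0],
    [0.02,0,0,0],
    [0,0,0,0],
    [0,0,0,0],
  ],
)

```text
t: 45.5
eef_pos: [468.6, 248.2, 22.3]
tcp_rot: [1.933, 1.571, -1.75]
ft_force: [0.9, -0.5, -1.5]
opening: 0.336
```

step_arm(
  steps=[
    [0.016,0,0,0],
    [0,0,0,0],
    [0,0,0,0],
  ],
)

```text
t: 45.88
eef_pos: [468.7, 248.2, 21.9]
tcp_rot: [-2.498, 1.57, 0.102]
ft_force: [-1.9, -0.6, 5.5]
opening: 0.337
```

step_arm(
  steps=[
    [0,0,0,0],
    [0,0,0,0],
    [0,0,0,0],
    [0,0,0,0],
  ],
  jaw=0.3,
)

```text
t: 46.38
eef_pos: [468.6, 248.2, 21.4]
tcp_rot: [1.66, 1.571, -2.024]
ft_force: [-0.2, 0.4, 0.3]
opening: 0.678
```

step_arm(
  steps=[
    [-0.2,0,0,0],
    [-0.5,0,0,0],
    [-0.7,0,0,0],
    [-0.7,0,0,0],
    [-0.7,0,0,0],
    [-0.5,0,0,0],
    [-0.2,0,0,0],
    [0,0,0,0],
    [0,0.5,-0.7,0],
    [0,0.5,-0.8,0],
    [0,0.5,-0.8,0],
    [0,0.5,-0.8,0],
    [0,0.5,-0.4,0],
    [0,0.5,0,0],
    [0,0.5,0,0],
    [0,0,0,0],
    [0,0,0,0],
  ],
)

```text
t: 48.5
eef_pos: [528.5, 8.4, 196.0]
tcp_rot: [0.358, 1.57, 2.958]
ft_force: [-0.2, 0.2, 0.5]
opening: 0.701
```

```bash
python3 - <<'E'
from h import *
rep((*comp["square"],140),CJ)
cv2.imwrite("pics/w16.png",read_camera("wrist")[...,::-1])
t=read_camera("top")[...,::-1]
cv2.imwrite("pics/t16.png",cv2.resize(t[120:260,90:200],None,fx=4,fy=4,interpolation=cv2.INTER_CUBIC))
cv2.imwrite("pics/s16.png",cv2.resize(read_camera("side")[190:310,140:260,::-1],None,fx=4,fy=4,interpolation=cv2.INTER_CUBIC))
E
```

```text
t 48.5 pos [528.5   8.4 196. ] tilt 0.04 F [-0.2  0.2  0.5] open 0.701 j [-0.11  0.38  1.82  0.    0.95  2.  ]
turn [np.float64(22.5), np.float64(-0.0)] shift [ 1.121 -3.487  3.499]  after-turn shift:
22.5 [ 1.121  3.487 -3.499]
-0.0 [ 1.121 -3.487  3.499]
```

View pics/t16.png

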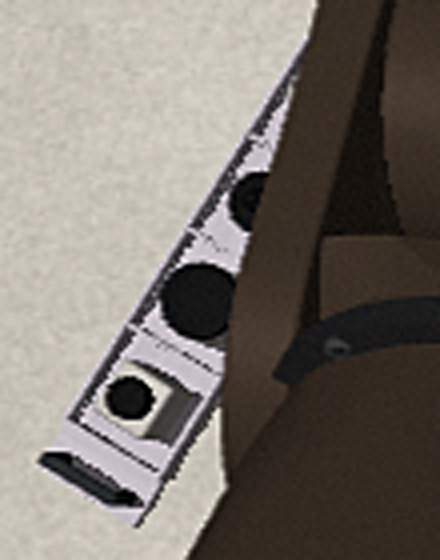

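View pics/s16.png

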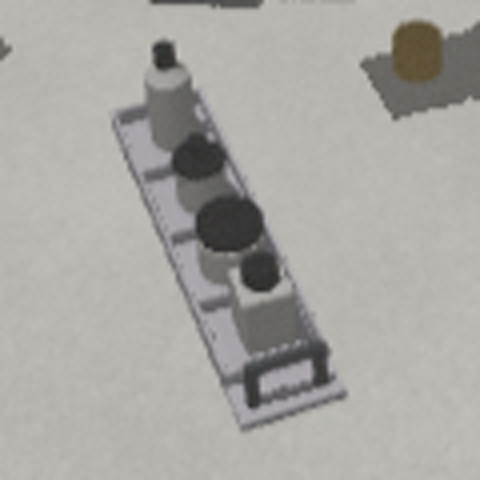

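View pics/w16.png

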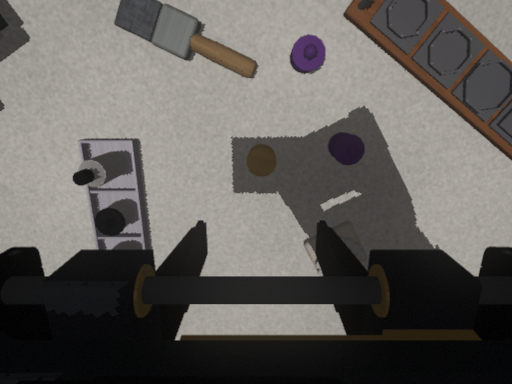

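All four are standing. I'll move the arm clear and measure the final positions in the top view.

step_arm(
  steps=[
    [0,0.8,-0.4,0],
    [0,0.8,-0.4,0],
    [0,0.8,-0.4,0],
    [0,0.8,-0.4,0],
    [0,0.8,-0.4,0],
    [0,0,0,0],
    [0,0,0,0],
  ],
)

```text
t: 49.52
eef_pos: [510.9, -214.3, 196.3]
tcp_rot: [-0.251, 1.57, 2.348]
ft_force: [1.2, -0.1, 0.5]
opening: 0.703
```

```bash
python3 - <<'E'
from h import *
c=cam("top");t=read_camera("top")[...,::-1]
t=cv2.resize(t[120:260,90:200],None,fx=4,fy=4,interpolation=cv2.INTER_CUBIC)
for n,z,r in(("tall",81,7),("knob",40,17),("squat",41,20.5),("square",59,11)):
    th=np.linspace(0,6.283,40); P=np.c_[comp[n][0]+r*np.cos(th),comp[n][1]+r*np.sin(th),0*th+z]
    cv2.polylines(t,[np.int32((proj(c,P)-[90,120]+.375)*4)],True,(0,255,0),1)
cv2.imwrite("pics/t17.png",t); print(state()["eef_pos"],state()["qvel"])
E
```

```text
[ 510.97697298 -213.89323758  196.4088055 ] [ 0.00780713 -0.00495874  0.00168932 -0.00119608 -0.00030704 -0.00171554]
```

View pics/t17.png

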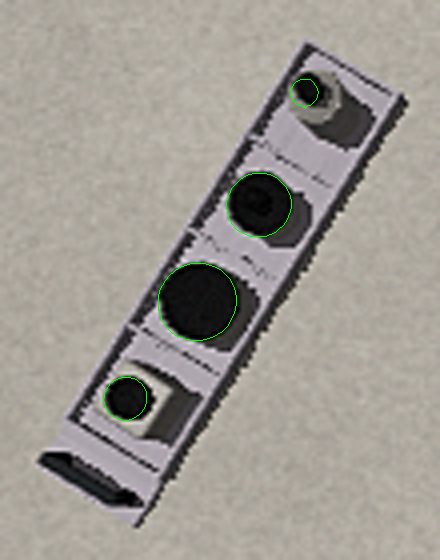

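Each green ring is a cap predicted for a container centred in its compartment. The rings sit within about 1–2 mm of the caps at (309,90), (259,204), (198,301) and (130,397).

```bash
python3 -c "
from cell import *
print(job_done())"
```

```text
the job is handed in; nothing more can be done
None
```

I moved all four containers into the caddy in reverse order and handed the job in at about 49.6 s. From the compartment farthest from the caddy's handle to the nearest, they are tall bottle, knob pot, squat jar, square bottle.

- **Final check:** the last top view shows each cap within about 1–2 mm of where it would be if centred in its compartment. The side view shows all four upright, and the arm was clear and open.
- **Measured forces:** the readings I took stayed under 6 N. The largest were 5.8 N setting down the squat jar and 5.5 N setting down the square bottle.
- **One deviation:** I began lifting the tall bottle just before the jaws had fully closed, so it seems to have been gripped about 4 mm lower than planned. I lowered it gradually, and the final views show it upright and centred. No check failed.

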